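# Scan a glaze test tile in its sprung sample box

## Task

Pull the sample box's sprung slide out by its red grip, right to its stop, so that the test tile is uncovered and the slide stays out. Then pick up the scanner, aim its red window at the middle of the square code on the tile from about 10 cm away and hold it steady there for two seconds, and set it gently back in its grey tray, lying flat on its handle, with the slide still fully out. Do not disturb the pots, jars and tools lying around.

Things in the scene. Friction and masses are not known exactly. Their poses are not given: they have to be found in the camera images.
- sample_box: wooden sample box with a grey top, fixed to the table: 130 mm deep (its x), 100 wide, 76 high. Origin on the table at the middle of its open front edge; x runs into the box, z up. The slide comes out of the front along -x, towards the robot more or less (yaw up to 0.4 rad either way); the box is on the robot's left or right.
- slide (a joint): how far the slide is out, m: 0 shut, 0.080 at its stop. An aluminium tongue 70 mm wide, upper face 44 mm above the table, sticking out 55 mm when shut, 135 mm when out. A spring pulls it in (2 N shut, 4.5 N out). In the last 13 mm it rides over a sprung ball catch (pull with up to 20 N), which then holds it out at 77 to 80 mm; let go sooner it springs back. A push of some newtons shuts it.
- knob (a point): middle of the top of the slide's upright red grip block, which is 14 mm thick along the slide, 44 mm wide across it and stands from 44 to 86 mm above the table, 48 mm in front of the hood when the slide is shut. It moves with the slide. Axes as the sample box's.
- code (a point): middle of the 42 mm square black code on the upper face (51 mm above the table) of the white 60 mm tile, which lies on the slide 93 mm behind the grip block's centre: 45 mm inside the hood when shut, 32 to 35 mm in front of it when out. Axes as the sample box's.
- scanner: loose hand scanner, about 0.25 kg, 170 mm long: black handle 125 mm long (x from -85 to +40 mm), 32 wide, 38 high; at its +x end a yellow head 46 wide, reaching 27 to 82 mm above the underside and forward to x = +84 mm. Origin on the underside, x towards the head, z up. It lies flat in its tray, head more or less away from the robot.
- scanner_grip (a point): point inside the scanner's handle at (-20, 0, 30) mm of the scanner, where to grip it across its 32 mm width, near its centre of mass. Axes as the scanner's.
- window (a point): middle of the scanner's red window, at (71, 0, 35.5) mm of the scanner. Its z axis is the line of sight: forward and down, 60 degrees below the scanner's x axis. The scanner reads the code when the code's middle is within 15 mm of this line and 60 to 150 mm from the window, from whichever side.
- tray: fixed grey tray of the scanner, outside 210 mm (its x) by 90 mm by 12 mm high, walls and floor 5 mm thick. Origin under its centre. It is on the other side from the sample box, long side pointing roughly away from the robot.
- bowl: bystander: blue bowl, 110 mm across, 60 high; origin under its centre
- glaze_jar: bystander: jar with a blue cap, 56 mm across, 75 high, between the box and the tray; origin under its centre
- rib: bystander: flat wooden throwing rib 50 x 100 x 7 mm; origin under its centre
- brush: bystander: brush lying on the left
- cup: bystander: terracotta cup, 70 mm across, 85 high, on the right; origin under its centre
- amber_jar: bystander: amber jar with a white cap, 60 mm across, 90 high, on the left; origin under its centre
There are look-alikes about, which are no part of the job. Leave any green look-alike of the scanner alone.

How it is judged (in metres and radians):
On the way, in this order (a step that is already met when the one before it is completed fails the run):
1. the slide is pulled out to its stop (at least 75 of 80 mm) (value of joint slide above 0.075 m), for 0.2 s.
2. with the slide out, the scanner is aimed at the code, the code's middle within 15 mm of the line of sight and 60 to 150 mm from the window, steadily (under 20 mm/s and 0.2 rad/s) for 1 s (value of joint slide above 0.075 m and z of code in the frame of window between 0.06 and 0.15 m and x of code in the frame of window between -0.015 and 0.015 m and y of code in the frame of window between -0.015 and 0.015 m and linear speed of scanner below 0.02 m/s and angular speed of scanner below 0.2 rad/s), for 1 s.
At the end, for the whole second after the job is handed in: The slide is out at its stop (75 mm or more); the scanner lies still and released in its tray, flat on its handle (within 0.12 rad), its origin within 30 mm of the tray's centre, less than 12 mm above the tray's underside, along the tray's length (within 0.3 rad, either way round) (value of joint slide above 0.075 m and horizontal distance between scanner and tray below 0.03 m and z of scanner in the frame of tray below 0.012 m and angle between scanner's own z axis and vertical below 0.12 rad and angle between the x axis of scanner and the x axis of tray, either way round below 0.3 rad and linear speed of scanner below 0.02 m/s); the robot touches nothing.
It fails at once if a bystander is moved by more than 30 mm (distance of any of bowl, glaze_jar, rib, brush, cup, amber_jar from where it was at the start of the episode above 0.03 m).
It fails at once if the scanner is let fall (moving over 0.6 m/s while the fingers do not hold it) (contact force between the fingers and scanner below 0.5 N and linear speed of scanner above 0.6 m/s).
It fails at once if the scanner is banged into its tray (over 40 N) (contact force between scanner and tray above 40 N).
It also fails if it takes over 64 s, if anything falls off the work surface, if the arm or the gripper's body presses on something with over 40 N, if the wrist force passes 120 N, or if a joint passes its speed limit or range.

## Robot

A 6-joint arm with a two-finger parallel gripper is mounted at the origin on the work surface. World frame = base frame: x ahead of the robot, y to its left, z up, the work surface at z = 0. Lengths are in m, angles in degrees, forces in N, time in s.
With the tool pointing down it reaches from about 0.35 to 0.875 m from the base axis. Payload 4.2 kg.
Tool frame: the origin (TCP) lies midway between the tips of the shut fingers; the grasp point (between the pads) lies 19 mm behind it; z points along the fingers, y is the line along which they close (so a half turn about z gives the same grasp; the last joint's range is limited). The gripper opens to 87 mm and grips with 3 to 60 N. Pads are 19 mm wide; open, the fingers measure 117 mm over their backs; the gripper's body (75 mm by 190 mm) begins 51 mm behind the grasp point.
Start: joints at [-55.428, 22.042, 0.453, 0, -68.411, -14.817], TCP at [0.211, -0.588, 0.223] pointing down, gripper open.
Joint ranges: [-179.83, 179.83], [-69.29, 118.12], [-61.27, 80.66], [-181.25, 117.63], [-171.15, -9.14], [-177.46, 177.46]. Speed limits (degrees/s): [159.86, 159.86, 180, 180, 180, 180].

## Interface

Orientations are given as [roll, pitch, yaw] about the fixed x, y, z axes, in that order (R = Rz(yaw) Ry(pitch) Rx(roll)).
In Python, from workcell import env gives the robot as it stands. The module is installed in compiled form; this text tells all that it offers. Calls block until the motion is done:
- env.goto(position, orientation): joint-space move of the TCP to a pose.
- env.move_straight(position, rotation=None, rate=0.15, force_limit=None): straight line of the TCP; rotation=None keeps the orientation; rate is the mean speed in m/s. With force_limit (N) it stops when the force on the tool has changed by that much, and returns True; else False.
- env.set_joints(angles): joint-space move.
- env.gripper_to(opening, grasp_force=None): opening from 0.0 (shut) to 1.0 (fully open); grasp_force is the grip in N (None keeps the last); returns when the fingers have stopped.
- env.dwell(seconds).
- env.inverse_kinematics(position, orientation): joint angles nearest the present ones, or None.
- env.read_state(): the state.
- env.grab_frame(name): name is "scene" or "top" or "wrist"; returns a dict with "image" (384x512x3 uint8, blue, green, red), "fx", "fy", "cx", "cy" (pixels), "position" and "orientation" of the camera in the world. Camera axes: x right, y up, looking along -z (the intrinsics and any distortion apply to the point x, -y, -z); pixel columns grow to the right and rows downward; lengths in m; the calibration is good to about 2 mm. The wrist camera is an equidistant fisheye: a pixel r from the principal point sees the ray r / f radians off the axis. A picture is of the moment at which its call begins. There is no depth.
A pose or a line that the arm cannot do raises env.Unreachable and nothing moves.
- env.close_job(): hands the job in; it is judged then, once.
Trained networks look in a picture, given as the dict that the camera call returned (one of the last four; its "shot" number tells which), for a name from the list of things; names that differ only in an ending like _2 or _b are one class to them, and where a whole thing is asked for, a point or a joint stands for the part that bears it (a point fixed in the world has none). Each returns a list of dicts, best first, with "score" (0 to 1); they miss things now and then, are a little off and sometimes report something else, mostly with a low value. They report only what shows in the picture. A call takes as long as a camera call. They do not tell look-alikes from the thing itself.
- env.search_frame(picture, thing): "xyz" ([x, y, z] in m, in world coordinates, good to about 4 mm: the middle of the surface that is visible of it).
- env.trace(picture, thing): "mask" (384x512 bool, what is visible of it).
The state is a dict: "clock": time; "joint_positions": joint angles; "qvel": joint speeds; "joint_torque": joint torques, N m; "position": TCP position; "tool_rot": TCP orientation; "force": force on the tool from outside, world axes, zero at the start; "wrist_torque": the same for the moment, N m; "opening": opening from 0.0 (shut) to 1.0 (fully open); "finger_force": force on a finger pad.
Only numpy, scipy, OpenCV 4.12 (cv2) and the standard library are available. Lean on these libraries where they do the work, as an engineer would, in place of code of your own. Each camera call takes 0.05 s, during which the arm holds its last target. There are 200 camera calls.

## Working session

There is one attempt and no reset: what is moved stays moved. The work goes in short steps, each a Python script; the robot and the scene stay as the last script left them, time stands still between calls to the robot, and variables do not carry over. Pictures are saved under pics/ and viewed, at most 10 in all, crops included, and the job is handed in when it is done.

```bash
mkdir -p pics; python3 - <<'E'
from workcell import env
import cv2,numpy as np
for n in ["scene","top"]:
    p=env.grab_frame(n); cv2.imwrite(f"pics/{n}0.png",p["image"])
    print(n,p["fx"],p["fy"],p["cx"],p["cy"],p["position"],p["orientation"],p.keys())
    for t in ["sample_box","knob","scanner","tray","bowl","glaze_jar","rib","brush","cup","amber_jar"]:
        for d in env.search_frame(p,t)[:4]: print(t,np.round(d["xyz"],3),round(d["score"],2))
s=env.read_state(); print(s["clock"],s["position"],s["tool_rot"])
E
python3 -c "
import cv2,numpy as np
cv2.imwrite('pics/both.png',np.vstack([cv2.imread('pics/scene0.png')[:,:],cv2.imread('pics/top0.png')])[:600] if 0 else cv2.imread('pics/top0.png'))"
```

```text
scene 418.09177767917976 418.09177767917976 252.24070147961277 190.59915669096023 [ 1.37086104 -0.14390554  1.12476916] [37.73724283 -0.57929474 81.27901277] dict_keys(['image', 'fx', 'fy', 'cx', 'cy', 'position', 'orientation', 'shot'])
sample_box [ 0.652 -0.187  0.074] 0.6
knob [ 0.535 -0.201  0.054] 0.71
scanner [0.614 0.241 0.044] 0.71
scanner [0.358 0.256 0.038] 0.62
tray [0.649 0.233 0.007] 0.89
bowl [0.775 0.002 0.029] 0.82
glaze_jar [0.552 0.004 0.05 ] 0.9
rib [0.415 0.026 0.01 ] 0.74
brush [0.479 0.42  0.018] 0.93
brush [ 0.655 -0.191  0.075] 0.58
cup [ 0.579 -0.41   0.059] 0.65
amber_jar [0.701 0.403 0.067] 0.66
amber_jar [ 0.539 -0.2    0.048] 0.41
top 423.6118793062642 423.6118793062642 257.0911969724785 191.1789671639608 [0.44755845 0.02207569 1.40867513] [  6.0974703   -0.51903625 -90.02046925] dict_keys(['image', 'fx', 'fy', 'cx', 'cy', 'position', 'orientation', 'shot'])
sample_box [ 0.621 -0.187  0.078] 0.72
knob [ 0.55  -0.198  0.041] 0.55
knob [0.533 0.006 0.074] 0.51
scanner [0.604 0.243 0.046] 0.92
tray [0.599 0.234 0.004] 0.66
glaze_jar [0.533 0.009 0.075] 0.64
rib [0.411 0.019 0.008] 0.9
brush [0.473 0.417 0.02 ] 0.95
brush [0.6   0.234 0.007] 0.24
cup [ 0.584 -0.428  0.046] 0.91
cup [0.676 0.403 0.09 ] 0.49
amber_jar [0.677 0.403 0.09 ] 0.8
1.1 [ 0.21126685 -0.58818201  0.22255302] [ 1.79999721e+02  1.07822832e-03 -1.60246394e+02]
```

View pics/top0.png

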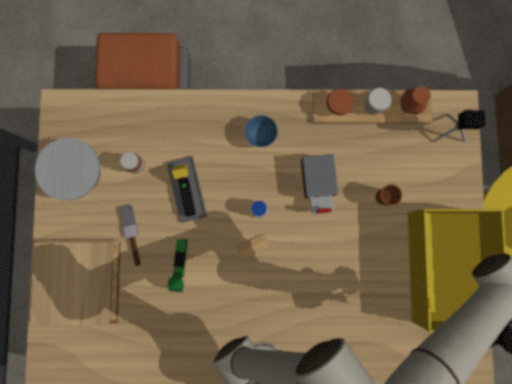

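View pics/scene0.png

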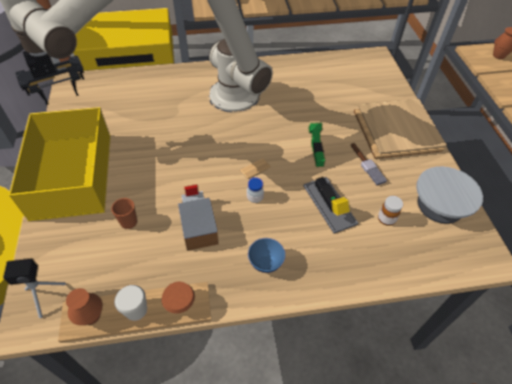

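Top view: the wanted scanner has its yellow head at (180,172) and black handle at (187,200), in its grey tray. The green look-alike is at (179,265), on the bare table. The red grip is at (322,210), in front of the grey hood at (319,175). Other red or brown items (cup at (389,195), pots at (340–418,100)) are not the grip. So I choose the yellow-headed scanner and the red block, and will check both close up.

```bash
cat > h.py <<'E'
from workcell import env
import cv2,numpy as np
from scipy.spatial.transform import Rotation as Rn
def onplane(p,uv,z,fish):
    uv=np.atleast_2d(uv).astype(float)
    a=(uv-[p["cx"],p["cy"]])/[p["fx"],p["fy"]]
    if fish:
        r=np.linalg.norm(a,axis=1,keepdims=True)+1e-12
        d=np.c_[a/r*np.sin(r),np.cos(r)]
    else: d=np.c_[a,np.ones(len(a))]
    d=Rn.from_euler("xyz",p["orientation"],degrees=True).apply(d*[1,-1,-1])
    o=np.array(p["position"]); return (o+d*((z-o[2])/d[:,2])[:,None])[:,:2]
def rect(p,mask,z,fish):
    """min-area rectangle of a mask projected to the plane z: centre, sizes (long first), yaw of long side"""
    c=max(cv2.findContours(mask.astype(np.uint8),cv2.RETR_EXTERNAL,cv2.CHAIN_APPROX_NONE)[0],key=cv2.contourArea)[:,0]
    q=onplane(p,c,z,fish)*1000
    b=cv2.boxPoints(cv2.minAreaRect(q.astype(np.float32)))/1000
    e=[b[1]-b[0],b[2]-b[1]]; e.sort(key=lambda v:-np.linalg.norm(v))
    y=np.degrees(np.arctan2(e[0][1],e[0][0])); y=(y+90)%180-90
    return np.round(b.mean(0),4),np.round([np.linalg.norm(v) for v in e],4),round(y,1)
def hsv(p,lo,hi): return cv2.inRange(cv2.cvtColor(p["image"],cv2.COLOR_BGR2HSV),lo,hi)
E
python3 - <<'E'
from h import *
s=env.read_state()
env.move_straight([*s["position"][:2],0.33])
for k,(x,y,yaw) in enumerate([(0.47,-0.2,90),(0.53,0.235,100)]):
    try: env.goto([x,y,0.33],[180,0,yaw])
    except env.Unreachable: env.goto([x,y,0.33],[180,0,yaw-180])
    p=env.grab_frame("wrist"); cv2.imwrite(f"pics/w{k}.png",p["image"])
    print(p["position"],p["orientation"],p["fx"],p["cx"],p["cy"],env.read_state()["joint_positions"])
    for t,z in ([("sample_box",.076),("knob",.086)] if k==0 else [("scanner",.038),("tray",.012)]):
        for d in env.search_frame(p,t)[:3]: print(t,np.round(d["xyz"],3),round(d["score"],2))
        for d in env.trace(p,t)[:2]: print(t,d["score"],d["mask"].sum(),rect(p,d["mask"],z,1)); cv2.imwrite(f"pics/m_{t}.png",d["mask"]*255)
print(env.read_state()["clock"])
a=[cv2.imread(f"pics/w{k}.png") for k in (0,1)]
cv2.imwrite("pics/w01.png",cv2.resize(np.hstack(a),(800,300)))
E
```

```text
[ 0.46969481 -0.11845062  0.49153007] [-17.19755719  -0.0550543   -0.04030213] 297.3186396354542 257.82770881636776 192.44946638942366 [-4.85504678e+00  7.32039498e+00 -4.23711096e+00  4.63500337e-03
 -7.84505058e+01 -1.75169349e+02]
sample_box [ 0.615 -0.188  0.078] 0.81
sample_box 0.96 7305 (array([ 0.6117, -0.1895], dtype=float32), array([0.1881, 0.1054], dtype=float32), np.float32(5.9))
knob [ 0.553 -0.197  0.045] 0.85
knob 0.93 1756 (array([ 0.5449, -0.1904], dtype=float32), array([0.0643, 0.0562], dtype=float32), np.float32(-85.1))
[0.51556345 0.31544842 0.4916588 ] [-17.20769129  -0.07604443   9.95961758] 297.3186396354542 257.82770881636776 192.44946638942366 [ 3.99019454e+01  1.45045636e+01  4.81395227e+00  2.60518160e-04
 -8.03064660e+01  1.50085279e+02]
scanner [0.356 0.263 0.035] 0.95
scanner [0.604 0.248 0.045] 0.66
scanner [ 0.762 -0.032  0.026] 0.54
scanner 0.93 2656 (array([0.5995, 0.2417], dtype=float32), array([0.175 , 0.0522], dtype=float32), np.float32(11.8))
scanner 0.86 2396 (array([0.3573, 0.2593], dtype=float32), array([0.1772, 0.0537], dtype=float32), np.float32(-3.6))
tray [0.594 0.258 0.001] 0.62
tray 0.72 3799 (array([0.6038, 0.2458], dtype=float32), array([0.2101, 0.0917], dtype=float32), np.float32(14.7))
9.5083[ WARN:0@4.472] global loadsave.cpp:1063 imwrite_ Unsupported depth image for selected encoder is fallbacked to CV_8U.
```

View pics/w01.png

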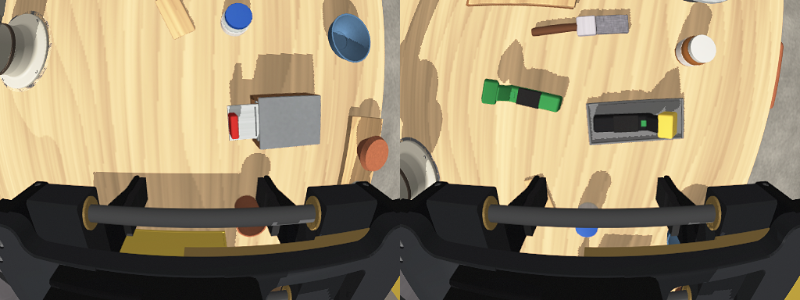

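The left picture shows the red grip at (233,126) in front of the grey hood. The right picture shows the scanner I want, in its grey tray with the yellow head at (666,125). The green look-alike is outside it at (522,95). I'll refine the poses by colour, offline from the saved pictures.

```bash
python3 - <<'E'
from h import *
c=dict(fx=297.3186,fy=297.3186,cx=257.8277,cy=192.4495)
w0=dict(c,image=cv2.imread("pics/w0.png"),position=[0.46969481,-0.11845062,0.49153007],orientation=[-17.19755719,-0.0550543,-0.04030213])
w1=dict(c,image=cv2.imread("pics/w1.png"),position=[0.51556345,0.31544842,0.4916588],orientation=[-17.20769129,-0.07604443,9.95961758])
I=w0["image"]
for lo in (150,190,215):
    m=((I[...,2]>lo)&(I[...,1]<70)&(I[...,0]<90)).astype(np.uint8); m[:,:200]=0;m[:120]=0;m[200:]=0;m[:,350:]=0
    if m.sum()>20: print("red",lo,m.sum(),rect(w0,m,.086,1))
for px in ((370,140),(350,170)):
    m=np.zeros((386,514),np.uint8); cv2.floodFill(I.copy(),m,px,0,(3,)*3,(3,)*3,4|(255<<8)|cv2.FLOODFILL_MASK_ONLY)
    m=cv2.morphologyEx(m[1:-1,1:-1],cv2.MORPH_OPEN,np.ones((5,5)));print("hood",m.astype(bool).sum(),rect(w0,m,.076,1))
y=cv2.inRange(cv2.cvtColor(w1["image"],cv2.COLOR_BGR2HSV),(22,150,100),(35,255,255));y[:120]=0;y[200:]=0;y[:,:300]=0
print("head top",rect(w1,y,.087,1))
J=w1["image"]; b=((J.max(2)<45)).astype(np.uint8); b[:135]=0;b[185:]=0;b[:,:240]=0;b[:,350:]=0
print("handle",b.sum(),rect(w1,b,.043,1))
cv2.imwrite("pics/z.png",np.hstack([cv2.resize(I[110:210,270:420],(396,264)),cv2.resize(J[110:210,230:380],(396,264))]))
E
```

```text
red 150 254 (array([ 0.529 , -0.2005], dtype=float32), array([0.0415, 0.0127], dtype=float32), np.float32(-85.0))
red 190 228 (array([ 0.5288, -0.2011], dtype=float32), array([0.0404, 0.0118], dtype=float32), np.float32(-83.2))
red 215 174 (array([ 0.5291, -0.2017], dtype=float32), array([0.0391, 0.0089], dtype=float32), np.float32(-83.9))
hood 4843 (array([ 0.6409, -0.1901], dtype=float32), array([0.127 , 0.0968], dtype=float32), np.float32(5.7))
hood 4843 (array([ 0.6409, -0.1901], dtype=float32), array([0.127 , 0.0968], dtype=float32), np.float32(5.7))
head top (array([0.647 , 0.2606], dtype=float32), array([0.0481, 0.036 ], dtype=float32), np.float32(-78.2))
handle 1708 (array([0.578 , 0.2442], dtype=float32), array([0.1272, 0.0378], dtype=float32), np.float32(9.5))
```

View pics/z.png

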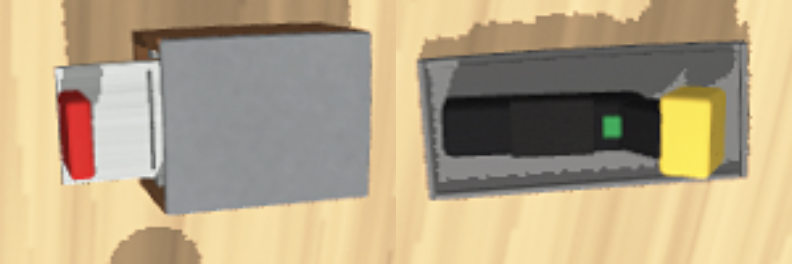

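The crop shows the red grip on the tongue in front of the grey hood, and the yellow-headed scanner in its tray. Hood and grip agree on the box pose: front edge at (0.576,-0.197), yaw 5.7°. Next, the pull.

```bash
cat >> h.py <<'E'
BY=5.7; bx=np.array([np.cos(np.radians(BY)),np.sin(np.radians(BY)),0]); K=np.array([0.5287,-0.2012,0])
E
python3 - <<'E'
from h import *
o=[180,0,BY-90]
env.goto(list(K+[0,0,.17]),o); env.gripper_to(.5)
print("down",env.move_straight(list(K+[0,0,.053]),rate=.12,force_limit=12))
env.gripper_to(0,40); s=env.read_state(); print(s["opening"],s["finger_force"],s["position"],s["force"],s["clock"])
q=np.array(s["position"])
print("stopped",env.move_straight(list(q-bx*.085),rate=.05,force_limit=38))
s=env.read_state(); print(s["opening"],s["position"],(q-s["position"])@bx,s["force"],s["clock"])
E
```

```text
down False
0.1570930110984373 39.9984978698194 [ 0.52936971 -0.20115757  0.05320056] [1.14158572 0.99530089 0.61853282] 14.3333
stopped False
0.1564924921051452 [ 0.44956416 -0.20888201  0.05321864] 0.08017815426840105 [ 14.35671519   6.86256366 -11.26105204] 16.1667
```

```bash
python3 - <<'E'
from h import *
env.dwell(.3)
env.gripper_to(.45); s=env.read_state(); q=np.array(s["position"]); print(s["force"])
env.move_straight([q[0],q[1],.2],rate=.2)
env.goto([.50,0.06,.30],[180,0,5.7+12-15])
p=env.grab_frame("wrist"); cv2.imwrite("pics/w2.png",p["image"])
print(p["position"],p["orientation"])
I=p["image"]
p2=env.grab_frame("top"); cv2.imwrite("pics/t2.png",p2["image"])
for n,pp in (("w",p),("t",p2)):
  for t in ("knob","code","scanner"):
    for d in env.search_frame(pp,t)[:2]: print(n,t,np.round(d["xyz"],4),round(d["score"],2))
f=np.array([.5766,-.1965,0]); print("pred code out",f-bx*.0345,"knob",f-bx*.128)
print(env.read_state()["clock"])
cv2.imwrite("pics/wt2.png",np.hstack([cv2.resize(I,(440,330)),cv2.resize(p2["image"][130:250,230:390],(360,270),interpolation=2)] if 0 else [cv2.resize(I,(400,300)),cv2.resize(p2["image"][130:250,230:390],(400,300))]))
E
```

```text
[0.12246467 0.18776924 0.18966308]
[0.58132144 0.06339274 0.46029853] [-1.73006449e+01 -8.43678042e-03 -8.74111288e+01]
w knob [ 0.5085 -0.1987  0.0486] 0.8
w knob [0.5386 0.0125 0.0735] 0.3
w code [ 0.5072 -0.1946  0.0492] 0.88
w scanner [0.4017 0.2515 0.0358] 0.85
w scanner [0.6062 0.2401 0.045 ] 0.7
t knob [ 0.512  -0.2012  0.0412] 0.8
t scanner [0.6175 0.2409 0.0433] 0.68
t scanner [ 0.5096 -0.2024  0.0434] 0.59
pred code out [ 0.54227058 -0.19992653  0.        ] knob [ 0.44923289 -0.20921293  0.        ]
19.625
```

View pics/wt2.png

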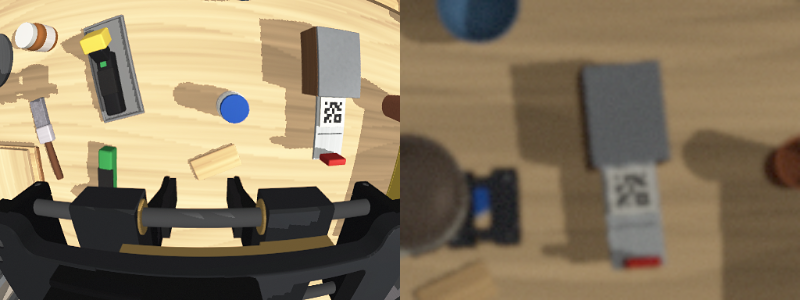

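The slide stays out. The code shows at about (333,111) in the half-size wrist picture, the red grip at (332,159) and the scanner at (105,75). I'll measure the code and re-measure the scanner from this second viewpoint.

```bash
python3 - <<'E'
from h import *
c=dict(fx=297.3186,fy=297.3186,cx=257.8277,cy=192.4495)
p=dict(c,image=cv2.imread("pics/w2.png"),position=[0.58132144,0.06339274,0.46029853],orientation=[-17.3006449,-0.00843678,-87.4111288])
I=p["image"]
b=(I.max(2)<70).astype(np.uint8); m=np.zeros_like(b); m[122:163,408:446]=b[122:163,408:446]
m=cv2.morphologyEx(m,cv2.MORPH_CLOSE,np.ones((9,9))); print("code",m.sum(),rect(p,m,.051,1))
r=((I[...,2]>150)&(I[...,1]<70)&(I[...,0]<90)).astype(np.uint8); r[:180]=0;r[220:]=0;r[:,:380]=0
print("grip",rect(p,r,.086,1))
h=cv2.inRange(I,(0,0,0),(48,48,48)); h[:50]=0;h[155:]=0;h[:,:100]=0;h[:,162:]=0
print("handle",rect(p,h,.043,1))
y=cv2.inRange(cv2.cvtColor(I,cv2.COLOR_BGR2HSV),(22,150,100),(35,255,255));y[90:]=0;y[:,:90]=0;y[:,160:]=0
print("head",rect(p,y,.087,1))
cv2.imwrite("pics/z2.png",np.hstack([cv2.resize(I[20:165,95:195],(300,435)),cv2.resize(I[115:165,400:450],(435,435)) ]))
E
```

```text
code 545 (array([ 0.5451, -0.1986], dtype=float32), array([0.0401, 0.04  ], dtype=float32), np.float32(-85.0))
grip (array([ 0.4538, -0.2065], dtype=float32), array([0.0402, 0.0118], dtype=float32), np.float32(-84.7))
handle (array([0.5807, 0.2355], dtype=float32), array([0.1302, 0.0505], dtype=float32), np.float32(18.6))
head (array([0.6501, 0.2469], dtype=float32), array([0.0585, 0.0365], dtype=float32), np.float32(-77.9))
```

View pics/z2.png

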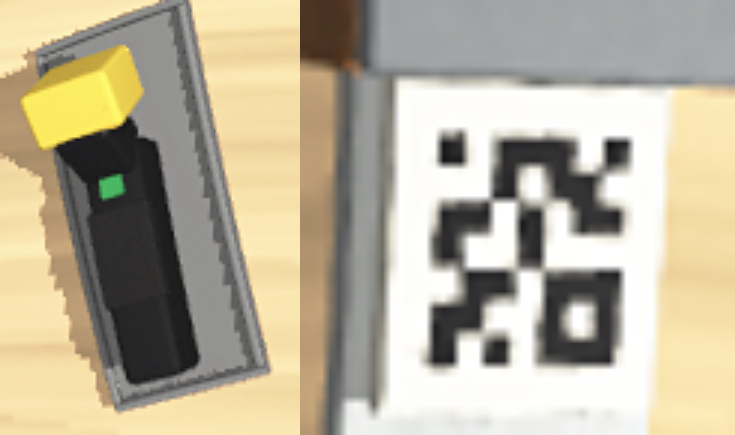

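```bash
python3 - <<'E'
from h import *
Y=12
G=[.580,.2405]
env.goto([*G,.20],[180,0,Y]); env.gripper_to(.85)
print("down",env.move_straight([*G,.018],rate=.12,force_limit=10))
env.gripper_to(0,25); s=env.read_state(); print(s["opening"]*87,s["finger_force"],s["position"],s["tool_rot"],s["force"])
print("lift",env.move_straight([*G,.06],rate=.08))
env.move_straight([*G,.25],rate=.2)
s=env.read_state(); print(s["opening"]*87,s["force"],s["wrist_torque"],s["clock"])
p=env.grab_frame("wrist"); cv2.imwrite("pics/w3.png",p["image"]); print(p["position"],p["orientation"])
q=env.grab_frame("top"); cv2.imwrite("pics/t3.png",q["image"])
for d in env.trace(q,"tray")[:1]: print("tray",rect(q,d["mask"],.012,0))
print(env.inverse_kinematics([.401,-.213,.119],[180,0,BY]))
E
```

```text
down False
31.97328067991681 24.993984326720238 [0.58004478 0.24068512 0.01800107] [-1.79988696e+02 -1.30850045e-02  1.20010725e+01] [-0.62722126  0.6727862  -0.7528429 ]
lift False
31.744852099075285 [ 0.51337129 -0.68229766 -3.01297965] [-0.13365794  0.13199544 -0.00072801] 25.6167
[0.6593198  0.25739679 0.40955177] [-1.73542690e+01 -1.67297568e-02 -7.80403772e+01]
tray (array([0.544 , 0.2275], dtype=float32), array([0.0923, 0.0885], dtype=float32), np.float32(-74.7))
[-7.37019951e+00  1.19221878e+01 -3.11123064e+01  2.54444375e-14
 -4.69655058e+01  1.03070200e+02]
```

View pics/w3.png

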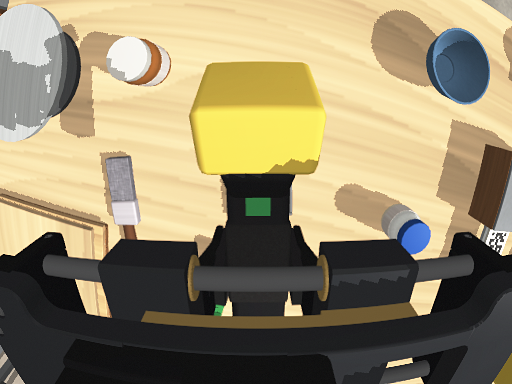

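The scanner is held straight: head at columns 190–325, rows 62–173, top rear edge at row 173. I'll compare that edge with the nominal geometry, then aim.

```bash
python3 - <<'E'
from h import *
c=dict(fx=297.3186,fy=297.3186,cx=257.8277,cy=192.4495,position=[0.6593198,0.25739679,0.40955177],orientation=[-17.354269,-.0167,-78.0403772])
t=np.array([.580,.2405]); u=np.array([np.cos(np.radians(12)),np.sin(np.radians(12))]); v=np.array([-u[1],u[0]])
for uv,z in (((258,171),.319),((258,105),.319),((258,62),.319),((195,171),.319),((321,171),.319),((258,62),.264)):
    d=onplane(c,uv,z,1)[0]-t; print(uv,z,"scanner x if grip at -20:",round(d@u*1000-20,1),"y",round(d@v*1000,1))
# aim
C=np.array([.544,-.199,.051]); d=.105
tcp=C-bx*(.091+d*.5); tcp[2]=C[2]+d*.866-.0225
print(tcp)
env.goto([tcp[0],tcp[1],.25],[180,0,BY]); env.move_straight(list(tcp),rate=.12)
p=env.grab_frame("wrist"); cv2.imwrite("pics/w4.png",p["image"]); print(p["position"],p["orientation"])
for n in("code","knob"):
    for e in env.search_frame(p,n)[:1]: print(n,e)
q=env.grab_frame("scene"); cv2.imwrite("pics/s4.png",q["image"])
print(env.read_state()["position"],env.read_state()["clock"])
cv2.imwrite("pics/ws4.png",np.hstack([cv2.resize(p["image"],(400,300)),cv2.resize(q["image"][130:280,110:310],(400,300))]))
E
```

```text
(258, 171) 0.319 scanner x if grip at -20: 39.8 y -0.0
(258, 105) 0.319 scanner x if grip at -20: 60.3 y -0.0
(258, 62) 0.319 scanner x if grip at -20: 73.5 y -0.1
(195, 171) 0.319 scanner x if grip at -20: 39.9 y 20.0
(321, 171) 0.319 scanner x if grip at -20: 39.9 y -20.0
(258, 62) 0.264 scanner x if grip at -20: 81.0 y -0.1
[ 0.40120953 -0.21325238  0.11943   ]
[ 0.48266736 -0.20510047  0.28183958] [-1.70783777e+01  1.63728256e-03 -8.43095871e+01]
code {'xyz': [0.5438, -0.1991, 0.0543], 'score': 0.94}
knob {'xyz': [0.5406, -0.2013, 0.0494], 'score': 0.71}
[ 0.40154729 -0.2133158   0.11999191] 28.9833
```

View pics/ws4.png

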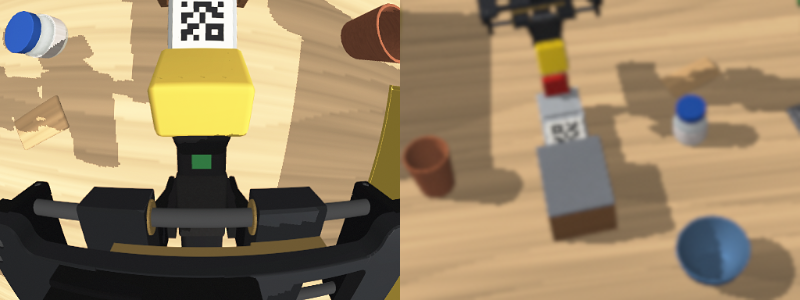

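The head was seen exactly where expected (rear edge at x = 39.8 mm against 40). In the aim view the code, at (202,20), lies straight ahead of the head. I'll hold the aim, then return the scanner to where it lay.

```bash
python3 - <<'E'
from h import *
env.dwell(2.6)
s=env.read_state(); q=s["position"]; env.move_straight([q[0],q[1],.25],rate=.15)
G=[.580,.2405]
env.goto([*G,.20],[180,0,12])
env.move_straight([*G,.05],rate=.15)
print("down",env.move_straight([*G,.0185],rate=.03,force_limit=5),env.read_state()["position"])
env.dwell(.2); env.gripper_to(.85); env.dwell(.2)
env.move_straight([*G,.2],rate=.15)
env.goto([.50,0.06,.30],[180,0,2.7])
p=env.grab_frame("wrist"); print(env.read_state()["clock"])
for n in("code","scanner","tray"):
    for e in env.search_frame(p,n)[:2]: print(n,e)
cv2.imwrite("pics/w5.png",p["image"])
E
```

```text
down False [0.58020879 0.24065317 0.0187672 ]
40.4
code {'xyz': [0.5067, -0.1966, 0.0499], 'score': 0.58}
scanner {'xyz': [0.6066, 0.2397, 0.0448], 'score': 0.9}
scanner {'xyz': [0.398, 0.2511, 0.0332], 'score': 0.73}
tray {'xyz': [0.6009, 0.2254, 0.003], 'score': 0.55}
```

View pics/w5.png

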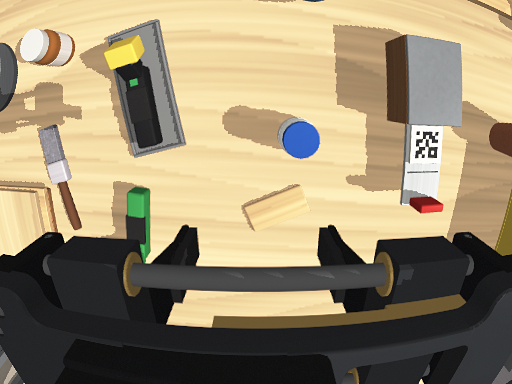

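The scanner lies flat in its tray (140,85). The slide is still out with the code visible at (426,145), and the bystanders are where they were.

```bash
python3 -c "
from workcell import env
print(env.close_job())"
```

```text
the job is handed in; nothing more can be done
None
```

The job is handed in, with no verdict returned: the slide was pulled to its stop and stayed out, the scanner was held on the code for 2.6 s from about 10.5 cm, and it was set back flat in its tray at about 40 s with nothing else visibly disturbed.

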